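Load the wafer carrier and switch its chuck to vacuum

ROBOT

A 7-joint arm with a two-finger parallel gripper is mounted at the origin on the work surface. World frame = base frame: x ahead of the robot, y to its left, z up, the work surface at z = 0. Lengths are in m, angles in degrees, forces in N, time in s.
With the tool pointing down it reaches from about 0.35 to 0.9 m from the base axis. Payload 19.9 kg.
Tool frame: the origin (TCP) lies midway between the tips of the shut fingers; the grasp point (between the pads) lies 19 mm behind it; z points along the fingers, y is the direction in which the jaws open and shut (so a half turn about z gives the same grasp; the last joint's range is limited). The gripper opens to 85 mm and grips with 20 to 120 N. Pads are 22 mm wide; open, the fingers measure 114 mm over their backs; the gripper's body (76 mm by 85 mm) begins 54 mm behind the grasp point. The pads swing forward as they close: fully open they stand 13 mm farther back than shut.
Start: joints at [-74.8, 23.915, -0.59, 92.452, 0.269, 63.638, -3.037], TCP at [0.189, 0.596, 0.231] pointing down, gripper open.
Joint ranges: [-161.28, 161.28], [-22.2, 115.67], [-73.04, 71.86], [3.21, 147.25], [-68.34, 248.33], [10.77, 114.83], [-161.83, 161.83]. Speed limits (degrees/s): [108.29, 108.29, 136.94, 136.94, 172.46, 172.46, 172.46].

INTERFACE

Orientations are given as [roll, pitch, yaw] about the fixed x, y, z axes, in that order (R = Rz(yaw) Ry(pitch) Rx(roll)).
In Python, from cell import robot, eyes gives the robot as it stands. The module is installed in compiled form; this text tells all that it offers.
- The arm moves only by the tool send_rows, never from a script. Its argument "increments" is a list of rows, each a list of 5 numbers: the shift along the world's x, y, z in mm, then the turn about the world's z in degrees, then the finger opening in mm, from 0 to 85.4. In form: [[dx, dy, dz, twist, claw], ...]. A call has 1 to 12 rows; each row is the pose to reach, as a shift and turn from the pose commanded when the call began; what a row does not reach only later rows make up. A row lasts 1/8 s, in which the tool goes at most 62.5 mm and 10.7 degrees, less where a joint would pass 70% of its speed; a pose out of reach is approached as far as the arm can. A call with a gripper value outside its range is refused whole. The fingers move at their own pace and stop on an object; the grip force is fixed at half the most. Time passes only in rows, so rows that repeat a pose let the fingers close. It gives the time, the measured TCP pose, the force and the opening at its end, in the units of the state.
- robot.sense(): the state, without advancing time (a new reading comes with each control period).
- eyes.read_camera(name): name is "scene" or "top" or "wrist"; returns a dict with "frame" (400x640x3 uint8, red, green, blue), "fx", "fy", "cx", "cy" (pixels), "camera_from_world" (4x4, takes a point from world to camera coordinates); the wrist camera has in their place "tool_from_camera" (4x4, takes a point from camera to tool coordinates, whose origin is the TCP and whose axes are the flange's). Camera axes: x right, y down, z forward; pixel columns grow to the right and rows downward; lengths in m; the calibration is good to about 2 mm. A picture is of the moment at which its call begins: read the wrist's pose just before it. There is no depth.
- robot.close_job(): hands the job in, once; it reports no verdict.
Trained networks look in a picture, given as the dict that the camera call returned (one of the last four; its "shot" number tells which), for a name from the list of things; names that differ only in an ending like _2 or _b are one class to them, and where a whole thing is asked for, a point or a joint stands for the part that bears it (a point fixed in the world has none). Each returns a list of dicts, best first, with "confidence" (0 to 1); they miss things now and then, are a little off and sometimes report something else, mostly with a low value. They report only what shows in the picture. A call takes as long as a camera call. They do not tell look-alikes from the thing itself.
- eyes.spot_in(picture, label): "position" ([x, y, z] in m, in the coordinates of the camera as it stood for that picture, good to about 4 mm: the middle of the surface that is visible of it).
The state is a dict: "time": time; "q": joint angles; "qd": joint speeds; "joint_efforts": joint torques, N m; "eef_pos": TCP position; "orientation": TCP orientation; "force": force on the tool from outside, world axes, zero at the start; "moment": the same for the moment, N m; "opening": finger opening in m.
Only numpy, scipy, OpenCV 4.12 (cv2) and the standard library are available. Lean on these libraries where they do the work, as an engineer would, in place of code of your own. Each camera call takes 0.05 s, during which the arm holds its last target. There are 200 camera calls.

TASK

Push the square wafer carrier along the black loading stage, without lifting it, until it sits flush in the corner against both fences. Then turn the vent valve (short round rod with a ball end) fully closed, and after that turn the vacuum valve (long flat lever) fully open. Do not knock or shift the microscope objective standing near the stage.

Things in the scene. Friction and masses are not known exactly. Their poses are not given: they have to be found in the camera images.
- stage: black square loading stage, 240 x 240 mm, 20 mm high, fixed to the bench; origin at the centre of its underside (bench level), x away from the robot side, y to the left, z up. On its top stand two steel fence bars, 20 mm wide and 14 mm high: one along the far (+x) edge, its inner face at x = +95 mm, from y = -120 to +95 mm; one along the right (-y) edge, its inner face at y = -95 mm, from x = -95 to +95 mm. The near (-x) and left (+y) sides are open
- stage_home (a point): where the centre of the carrier lies when it sits flush against both fences: in the stage's frame x = +35, y = -35, z = +27 mm; axes as the stage's
- carrier_mid (a point): centre (half-way up) of the loose square aluminium wafer carrier, 120 x 120 x 14 mm, 0.35 to 0.7 kg, with a round patterned wafer in its top; it lies flat on the stage, 35 to 70 mm short of home in each of the stage's x and y, turned up to 10 degrees; x and y axes parallel to its sides, nearly along the stage's x and y
- vacuum_hinge (a point): hinge point of the vacuum valve's lever, at the lever's mid-thickness, 92 mm above the bench. The valve (pipe along its x axis, 42 mm thick body, nothing but an 11 mm radius stem above 67 mm from the bench) is fixed on a white base plate (160 x 300 x 12 mm) next to the vent valve, 170 mm apart in y; which of the two is left or right varies. z axis up is the hinge axis
- vacuum_tip (a point): end of the long flat vacuum lever, mid-thickness, 100 mm from the hinge; the lever is a flat bar 18 mm wide and 8 mm thick, level, its round hub 12 mm in radius with an 8 mm radius nut reaching 11 mm above the hinge point
- vacuum_lever (a joint): angle of the vacuum lever: 0 = closed (lever across the pipe, pointing to the valve's +y), 1.571 = fully open (along the pipe, pointing to the valve's -x, towards the robot side); grows counter-clockwise seen from above; stops at both ends; stays where it is left; stiff with about 0.18 N m of friction. Starts near closed (0 to 0.3)
- vent_hinge (a point): hinge point of the vent valve's lever, 92 mm above the bench; valve as the vacuum valve
- vent_tip (a point): centre of the 22 mm ball at the end of the short vent lever, 69 mm from the hinge; the lever is a level round rod 10 mm thick; hub and nut as on the vacuum lever, 12 mm above the hinge point
- vent_lever (a joint): angle of the vent lever, measured as for the vacuum lever: 0 = closed (across the pipe, pointing to the valve's +y), 1.571 = fully open (along the pipe, pointing to the valve's -x); stops at both ends, friction about 0.18 N m. Starts near open (1.25 to 1.57)
- objective: loose steel microscope objective, 33 mm in diameter, 48 mm tall, standing on the bench in the far part of the gap between the stage and the valves; origin at the centre of its foot; to be left standing where it is
Things that resemble listed ones, but are neither listed nor needed, are in the scene too. Leave any pink or turquoise look-alike of the part that bears carrier_mid alone.

How it is judged (in metres and radians):
On the way, in this order (a step that is already met when the one before it is completed fails the run):
1. the carrier lies flush against both fences (horizontal distance between carrier_mid and stage_home below 0.004 m and angle between the x axis of carrier_mid and the x axis of stage_home, either way round below 0.05 rad and value of joint vent_lever above 0.4 rad), for 0.2 s.
2. the vent valve is turned fully closed while the vacuum valve is still shut (horizontal distance between carrier_mid and stage_home below 0.004 m and angle between the x axis of carrier_mid and the x axis of stage_home, either way round below 0.05 rad and value of joint vent_lever below 0.12 rad and value of joint vacuum_lever below 0.5 rad), for 0.2 s.
3. the vacuum valve is turned fully open (horizontal distance between carrier_mid and stage_home below 0.004 m and angle between the x axis of carrier_mid and the x axis of stage_home, either way round below 0.05 rad and value of joint vent_lever below 0.12 rad and value of joint vacuum_lever above 1.45 rad), for 0.2 s.
At the end, for the whole second after the job is handed in: the carrier lies flat and at rest on the stage, flush in the corner of the fences (centre within 4 mm of home, sides within 0.05 rad of the stage's), the vent lever is closed (below 0.12 rad) and the vacuum lever is open (above 1.45 rad) (all of step 3 and linear speed of carrier below 0.01 m/s and height (world z) of carrier_mid below 0.032 m); the robot touches nothing.
It fails at once if the carrier is lifted off the stage or tipped (z of carrier_mid in the frame of stage above 0.037 m or angle between carrier_mid's own z axis and vertical above 0.15 rad).
It fails at once if the objective is knocked over or shifted by more than 20 mm (distance of objective from where it was at the start of the episode above 0.02 m or angle between objective's own z axis and vertical above 0.4 rad).
It also fails if it takes over 67 s, if anything falls off the work surface, if the arm or the gripper's body presses on something with over 40 N, if the wrist force passes 120 N, or if a joint passes its speed limit or range.

## Working session

There is one attempt and no reset: what is moved stays moved. The work goes in short steps, Python scripts to look and compute and a tool call to move; the robot and the scene stay as the last step left them, time stands still between calls to the robot, and variables do not carry over. Pictures are saved under pics/ and viewed, about 8 in all and at most 12, crops included, and the job is handed in when it is done.

Besides the shell and the picture viewer there is one more tool, called after ">>>" as name([rows], argument=value, ...), one row to a line, values as JSON. send_rows: Moves the arm, as the interface text tells. Its arguments: {"type":"object","properties":{"increments":{"type":"array","items":{"type":"array","items":{"type":"number"}}}},"required":["increments"]}

```bash
mkdir -p pics
cat > h.py <<'E'
import numpy as np, cv2
from cell import robot, eyes
def shot(n,save=None):
    p=eyes.read_camera(n)
    if save: cv2.imwrite('pics/'+save+'.png',cv2.cvtColor(p['frame'],cv2.COLOR_RGB2BGR))
    return p
def w(p,c):
    T=np.linalg.inv(p['camera_from_world']); return (T@np.r_[c,1])[:3]
def proj(p,X):
    c=(p['camera_from_world']@np.r_[X,1])[:3]; return np.array([p['fx']*c[0]/c[2]+p['cx'],p['fy']*c[1]/c[2]+p['cy']])
def ray(p,u,v,z):
    T=np.linalg.inv(p['camera_from_world']); d=T[:3,:3]@np.array([(u-p['cx'])/p['fx'],(v-p['cy'])/p['fy'],1]); o=T[:3,3]
    return o+d*(z-o[2])/d[2]
E
python3 - <<'E'
from h import *
s=robot.sense(); print(s['eef_pos'],s['orientation'],s['opening'],s['time'])
for n in('top','scene'):
    p=shot(n,n+'0'); print(n,p['fx'],np.linalg.inv(p['camera_from_world']).round(3).tolist())
    for l in('stage','carrier_mid','vacuum_hinge','vacuum_tip','vent_hinge','vent_tip','objective'):
        print(l,[(w(p,d['position']).round(3).tolist(),proj(p,w(p,d['position'])).round().tolist(),round(d['confidence'],2)) for d in eyes.spot_in(p,l)[:3]])
E
```

```text
[0.18862756 0.59548596 0.2306372 ] [-1.79928145e+02  2.40152981e-03  1.62422790e+02] 0.08551078359716428 0.0
top 481.77399694833287 [[-0.002, -0.978, 0.209, 0.196], [-1.0, 0.003, 0.002, -0.084], [-0.002, -0.209, -0.978, 1.525], [0.0, 0.0, 0.0, 1.0]]
stage [([0.534, -0.263, 0.025], [373.0, 185.0], 0.87)]
carrier_mid [([0.542, -0.253, 0.035], [370.0, 182.0], 0.87), ([0.571, -0.536, 0.014], [457.0, 174.0], 0.66), ([0.259, -0.343, 0.011], [400.0, 272.0], 0.66)]
vacuum_hinge [([0.541, 0.279, 0.064], [200.0, 180.0], 0.66)]
vacuum_tip [([0.546, 0.323, 0.091], [184.0, 177.0], 0.63)]
vent_hinge [([0.525, 0.113, 0.065], [253.0, 185.0], 0.64)]
vent_tip [([0.509, 0.114, 0.097], [251.0, 188.0], 0.46)]
objective []
scene 399.89541810782606 [[0.766, 0.462, -0.448, 0.997], [0.643, -0.552, 0.53, -0.666], [-0.002, -0.694, -0.72, 0.866], [0.0, 0.0, 0.0, 1.0]]
stage [([0.579, -0.302, 0.018], [279.0, 280.0], 0.82)]
carrier_mid [([0.264, -0.344, 0.013], [187.0, 229.0], 0.87), ([0.553, -0.263, 0.032], [282.0, 261.0], 0.67), ([0.583, -0.546, 0.02], [202.0, 355.0], 0.65)]
vacuum_hinge [([0.555, 0.271, 0.055], [396.0, 152.0], 0.74)]
vacuum_tip [([0.55, 0.318, 0.098], [405.0, 133.0], 0.46)]
vent_hinge [([0.538, 0.107, 0.057], [362.0, 175.0], 0.9)]
vent_tip [([0.519, 0.117, 0.095], [360.0, 161.0], 0.48), ([0.54, 0.104, 0.057], [363.0, 176.0], 0.33)]
objective [([0.577, -0.299, 0.022], [279.0, 278.0], 0.67), ([0.714, -0.036, 0.028], [385.0, 240.0], 0.65)]
```

View pics/top0.png

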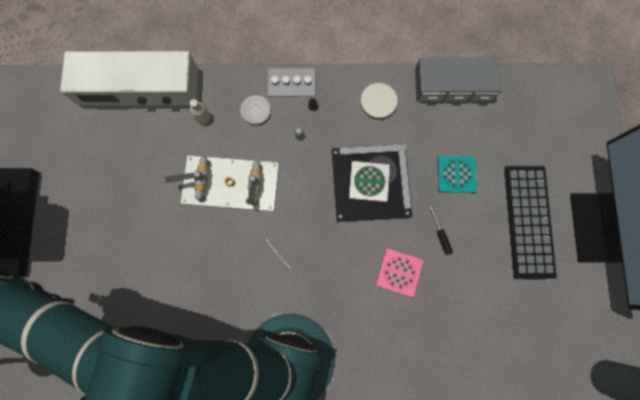

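View pics/scene0.png

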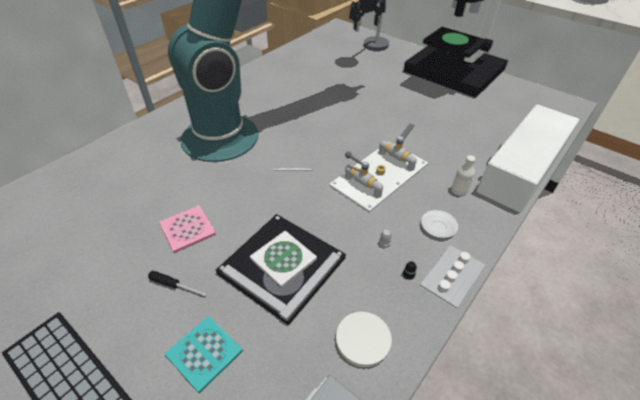

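The top view shows the white carrier with a green wafer on the black stage at (370,182). Its look-alikes are the turquoise plate at (457,174) and the pink plate at (400,272). The vent valve, with its short ball lever towards the robot, is at (253,185). The vacuum valve, with its long lever to +y, is at (200,180). The steel objective is at (298,133), and the black knob at (313,104) is a distractor.

I'll fly over the valves for a close look, then go to the stage.

>>> send_rows([
  [60, -60, 100, -10, 85],
  [110, -120, 150, -20, 85],
  [150, -180, 180, -30, 85],
  [200, -250, 180, -40, 85],
  [230, -310, 180, -50, 85],
  [250, -380, 180, -60, 85],
  [250, -400, 180, -72, 85],
  [250, -400, 180, -72, 85],
  [250, -400, 180, -72, 85],
])

```text
time: 1.92
eef_pos: [0.4398, 0.1925, 0.4121]
orientation: [179.9, -0.1, 90.2]
force: [-0.4, 0.5, -0.3]
opening: 0.0848
```

```bash
cat >> h.py <<'E'
from scipy.spatial.transform import Rotation as Ro
def wshot(save=None):
    s=robot.sense(); p=shot('wrist',save)
    T=np.eye(4); T[:3,:3]=Ro.from_euler('xyz',s['orientation'],degrees=True).as_matrix(); T[:3,3]=s['eef_pos']
    p['camera_from_world']=np.linalg.inv(T@p['tool_from_camera']); return p
def find(p,ls,n=3):
    for l in ls: print(l,[(w(p,d['position']).round(3).tolist(),proj(p,w(p,d['position'])).round().tolist(),round(d['confidence'],2)) for d in eyes.spot_in(p,l)[:n]])
E
python3 - <<'E'
from h import *
s=robot.sense(); print(s['eef_pos'],s['orientation'],s['time'],s['q'])
p=wshot('w1'); print(p['tool_from_camera'].round(3).tolist())
find(p,('vacuum_hinge','vacuum_tip','vent_hinge','vent_tip','objective'))
E
```

```text
[0.43983555 0.19253013 0.4120978 ] [ 1.79941907e+02 -5.16661650e-02  9.01881862e+01] 1.925 [-52.24953055   1.06306291  25.53495446  97.73205663  -0.48415676
  81.23394944 -26.45707818]
[[0.001, -0.945, -0.328, 0.084], [1.0, 0.001, -0.001, -0.0], [0.001, -0.328, 0.945, -0.142], [0.0, 0.0, 0.0, 1.0]]
vacuum_hinge [([0.546, 0.285, 0.064], [387.0, 91.0], 0.59)]
vacuum_tip [([0.539, 0.322, 0.092], [389.0, 63.0], 0.84)]
vent_hinge [([0.534, 0.118, 0.06], [373.0, 190.0], 0.77), ([0.552, -0.229, 0.034], [369.0, 334.0], 0.61)]
vent_tip [([0.541, 0.323, 0.094], [391.0, 63.0], 0.69)]
objective [([0.704, -0.02, 0.033], [450.0, 252.0], 0.84), ([0.551, -0.232, 0.038], [369.0, 336.0], 0.53)]
```

View pics/w1.png

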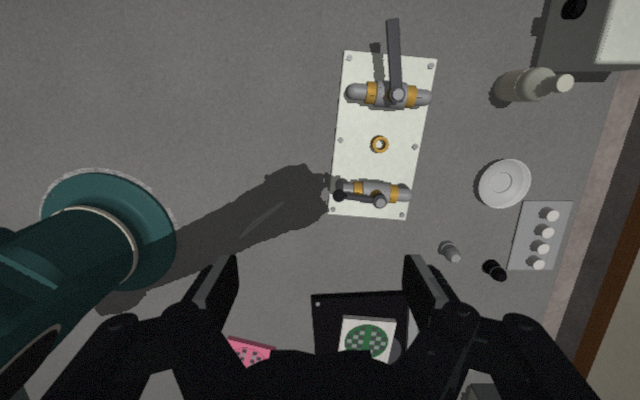

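The wrist view shows the vacuum nut at (398,94) and lever end at (392,20), and the vent nut at (380,202) and ball at (339,196). The objective is at about (450,252).

Next I'll look at the stage from above.

>>> send_rows([
  [40, -60, 0, 0, 85],
  [70, -120, 0, 0, 85],
  [70, -180, 0, 0, 85],
  [70, -240, 0, 0, 85],
  [70, -300, 0, 0, 85],
  [70, -350, 0, 0, 85],
  [70, -350, 0, 0, 85],
  [70, -350, 0, 0, 85],
])

```text
time: 3.22
eef_pos: [0.5091, -0.1529, 0.4109]
orientation: [-180.0, -0.0, 90.5]
force: [0.1, 1.0, -0.7]
opening: 0.0854
```

Run:
```python
from h import *
s=robot.sense(); print(s['eef_pos'],s['orientation'],s['time'])
p=wshot('w2')
find(p,('stage','carrier_mid','objective','vent_tip','vent_hinge'))
# previous picture pixels
q=dict(p); T=np.eye(4); T[:3,:3]=Ro.from_euler('xyz',[179.942,-.052,90.188],degrees=True).as_matrix(); T[:3,3]=[.43984,.19253,.4121]
q['camera_from_world']=np.linalg.inv(T@p['tool_from_camera'])
for n,u,v,z in(('vacnut',398,94,.103),('vactip',392,20,.096),('ventnut',380,202,.104),('ball',339,196,.092),('c',346,52,.012),('c',437,60,.012),('c',405,219,.012),('c',328,215,.012)): print(n,ray(q,u,v,z).round(4))
```

```text
[ 0.50913634 -0.15292937  0.41091852] [-1.79958896e+02 -5.45683352e-03  9.05047945e+01] 3.225
stage [([0.543, -0.244, 0.018], [337.0, 192.0], 0.84), ([0.545, -0.248, 0.034], [339.0, 197.0], 0.69)]
carrier_mid [([0.259, -0.334, 0.013], [197.0, 232.0], 0.93), ([0.545, -0.247, 0.034], [339.0, 196.0], 0.69), ([0.573, -0.528, 0.01], [347.0, 310.0], 0.61)]
objective [([0.703, -0.03, 0.038], [440.0, 72.0], 0.74)]
vent_tip []
vent_hinge []
vacnut [0.5534 0.2803 0.103 ]
vactip [0.5381 0.3763 0.096 ]
ventnut [0.5389 0.1127 0.104 ]
ball [0.472  0.1188 0.092 ]
c [0.4829 0.3472 0.012 ]
c [0.6375 0.3356 0.012 ]
c [0.6124 0.0427 0.012 ]
c [0.4565 0.0509 0.012 ]
```

View pics/w2.png

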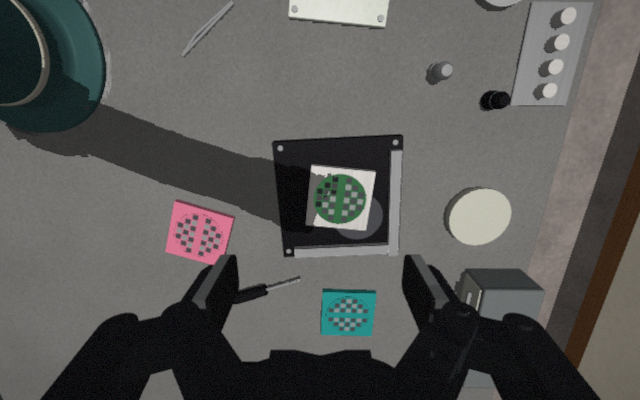

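The carrier (white, green wafer) has corners near (312,165), (376,171), (368,230) and (306,226). The black stage has corners near (273,142), (403,135), (399,257) and (284,257). The pink and turquoise plates lie off the stage, and the objective is at (440,72).

Run:
```python
from h import *
p=wshot('w3'); f=p['frame']; hsv=cv2.cvtColor(f,cv2.COLOR_RGB2HSV)
m=((hsv[...,2]>150)|((hsv[...,1]>70)&(hsv[...,0]>40)&(hsv[...,0]<85))).astype(np.uint8); m[:158]=0;m[240:]=0;m[:,:298]=0;m[:,385:]=0
c=max(cv2.findContours(m,0,2)[0],key=cv2.contourArea); b=cv2.approxPolyDP(cv2.convexHull(c),8,True)[:,0]
print(b.tolist())
W=np.array([ray(p,u+.5,v+.5,.034) for u,v in b]); (ce,sz,an)=cv2.minAreaRect((W[:,:2]*1000).astype(np.float32)); print('carrier',ce,sz,an)
g=cv2.cvtColor(f,cv2.COLOR_RGB2GRAY)
S=np.array([ray(p,u,v,.02) for u,v in((273,142),(403,135),(284,257))]); print(S.round(4))
print(cv2.minAreaRect((S[:,:2]*1000).astype(np.float32)))
cr=cv2.resize(f[120:275,255:420],None,fx=4.5,fy=3.8*4.5/3.8*0.85,interpolation=cv2.INTER_CUBIC); 
cr=cv2.resize(f[125:270,260:415],None,fx=4,fy=4,interpolation=cv2.INTER_CUBIC); cv2.imwrite('pics/c1.png',cv2.cvtColor(cr,cv2.COLOR_RGB2BGR))
```

```text
[[312, 165], [375, 173], [365, 229], [313, 223]]
carrier (547.3065795898438, -252.1939697265625) (114.30208587646484, 118.15158081054688) 83.38430786132812
[[ 0.4229 -0.1489  0.02  ]
 [ 0.6581 -0.1341  0.02  ]
 [ 0.4356 -0.3873  0.02  ]]
((484.16552734375, -205.64813232421875), (337.1023254394531, 166.8589630126953), 48.70188522338867)
```

View pics/c1.png

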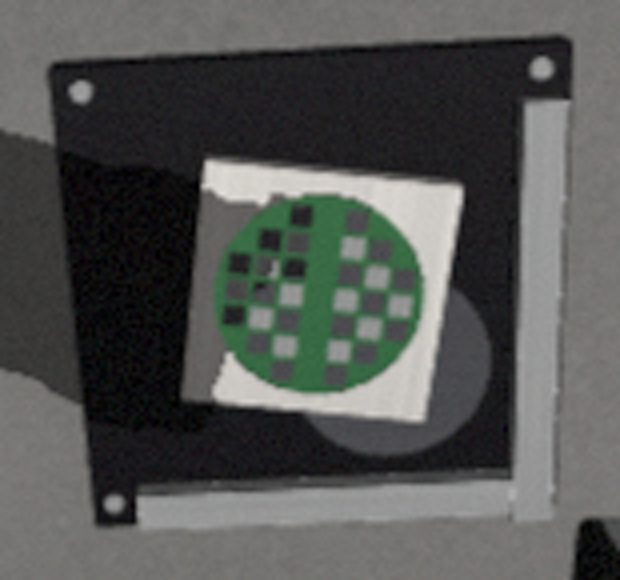

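Run:
```python
from h import *
p=wshot()
f=lambda L,z:np.array([ray(p,260+u/4,125+v/4,z)[:2] for u,v in L])*1000
C=f([(205,158),(463,184),(425,422),(183,398)],.034); print(C.round(1).tolist(),C.mean(0)); 
a=np.degrees; d=C[1]-C[0]+C[2]-C[3]; print('yaw',a(np.arctan2(d[1],d[0])), np.linalg.norm(np.roll(C,-1,0)-C,axis=1))
S=f([(50,62),(572,37),(97,525)],.02); print(S.round(1).tolist()); m=(S[1]+S[2])/2; d=S[1]-S[0]; e=S[2]-S[0]; y1=a(np.arctan2(*d[::-1])); y2=a(np.arctan2(e[0],-e[1])); print(m,y1,y2)
F=f([(523,100),(512,480),(138,486)],.034); print('fence inner',F.round(1).tolist(), a(np.arctan2(F[0][0]-F[1][0],F[0][1]-F[1][1])), a(np.arctan2(*(F[1]-F[2])[::-1])))
y=np.radians((y1+y2)/2); R=np.array([[np.cos(y),-np.sin(y)],[np.sin(y),np.cos(y)]]); print('home',m+R@[35,-35],'carrier in stage',R.T@(C.mean(0)-m), 'fence in stage',((F-m)@R).round(1).tolist())
```

```text
[[492.9, -187.0], [610.9, -198.0], [600.9, -318.2], [482.1, -306.4]] [ 546.70164772 -252.42210477]
yaw -5.488214671097549 [118.55919078 120.59418826 119.4062085  119.91784947]
[[422.1, -146.4], [657.9, -133.0], [436.0, -385.8]]
[ 546.98479556 -259.40677532] 3.2501952742279663 3.332671330749548
fence inner [[635.0, -159.3], [646.4, -349.8], [459.2, -355.0]] -3.4374272351011164 1.5952508170085964
home [ 583.93657649 -292.33952325] carrier in stage [0.1183424  6.98940558] fence in stage [[93.6, 94.9], [94.1, -95.9], [-93.1, -90.4]]
```

The carrier must go about +35 mm in x and -42 mm in y in the stage frame, and turn +9°. The stage yaw is 3.3°. I'll push with two fingers: first +x from the near side, then -y from the left side.

>>> send_rows([
  [-30, -40, -50, -10, 60],
  [-68, -100, -100, -20, 60],
  [-68, -100, -150, -30, 60],
  [-68, -100, -200, -40, 60],
  [-68, -100, -250, -50, 60],
  [-68, -100, -280, -60, 60],
  [-68, -100, -300, -70, 60],
  [-68, -100, -310, -80, 60],
  [-68, -100, -310, -87.2, 60],
  [-68, -100, -310, -87.2, 60],
  [-68, -100, -310, -87.2, 60],
])

```text
time: 5.0
eef_pos: [0.4409, -0.2541, 0.1014]
orientation: [-180.0, -0.0, 3.4]
force: [0.0, 0.0, -0.0]
opening: 0.0597
```

Run:
```python
from h import *
s=robot.sense(); print(s['eef_pos'],s['orientation'],s['opening'],s['time'],s['force'],s['q'])
```

```text
[ 0.44092467 -0.25410383  0.10138303] [-1.79996774e+02 -1.46194614e-02  3.41222529e+00] 0.05969598693190332 5.0 [ 0.00019248  0.03365537 -0.02384337] [-16.29150713  33.07698411  54.80286189 116.40539328 -36.16287244
  49.12178584 -27.41016494]
```

>>> send_rows([
  [0, 0, -40, 0, 60],
  [0, 0, -70, 0, 60],
  [0, 0, -79, 0, 60],
  [0, 0, -79, 0, 60],
  [10, 0.5, -79, 0, 60],
  [18, 1, -79, 0, 60],
  [26, 1.5, -79, 0, 60],
  [34, 2, -79, 0, 60],
  [42, 2.5, -79, 0, 60],
  [50, 3, -79, 0, 60],
  [58, 3.3, -79, 0, 60],
  [63, 3.6, -79, 0, 60],
])

```text
time: 6.5
eef_pos: [0.5042, -0.2505, 0.0222]
orientation: [-180.0, 0.0, 3.2]
force: [-3.0, 0.1, 1.8]
opening: 0.0598
```

>>> send_rows([
  [2, 0.1, 0, 0, 60],
  [4, 0.2, 0, 0, 60],
  [4, 0.2, 0, 0, 60],
])

```text
time: 6.88
eef_pos: [0.5079, -0.2503, 0.0222]
orientation: [-180.0, -0.0, 3.2]
force: [0.2, -0.7, 0.6]
opening: 0.06
```

Run:
```python
from h import *
p=shot('scene'); cv2.imwrite('pics/s2.png',cv2.cvtColor(cv2.resize(p['frame'][190:330,190:370],None,fx=4,fy=4,interpolation=cv2.INTER_CUBIC),cv2.COLOR_RGB2BGR))
```

```text
(no output)
```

View pics/s2.png

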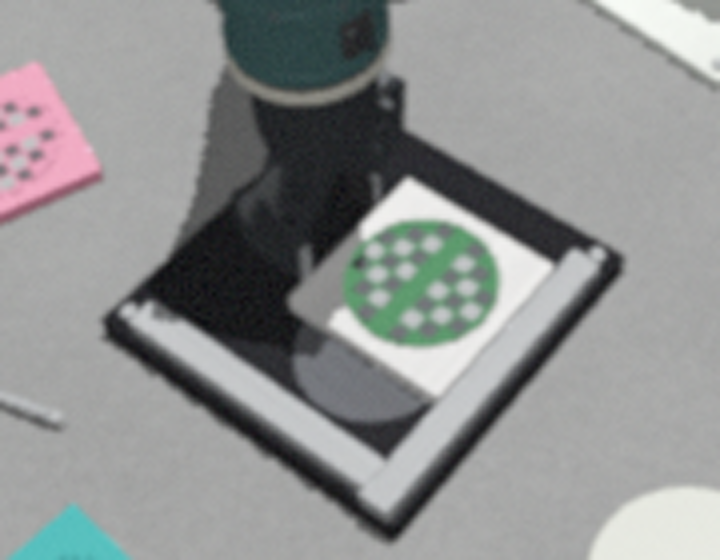

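The carrier is now square with the stage and close to the far fence. I'll press on a little to feel the contact.

>>> send_rows([
  [1, 0, 0, 0, 60],
  [2, 0.1, 0, 0, 60],
  [2, 0.1, 0, 0, 60],
])

```text
time: 7.3
eef_pos: [0.5098, -0.2503, 0.0223]
orientation: [180.0, -0.0, 3.2]
force: [-2.1, -0.8, 1.0]
opening: 0.0601
```

>>> send_rows([
  [1, 0, 0, 0, 60],
  [2, 0.1, 0, 0, 60],
  [2, 0.1, 0, 0, 60],
])

```text
time: 7.68
eef_pos: [0.5103, -0.2505, 0.0221]
orientation: [-180.0, 0.1, 3.2]
force: [-10.9, -0.1, 7.1]
opening: 0.0603
```

>>> send_rows([
  [-15, -1, 0, 0, 60],
  [-20, -1, 20, 0, 60],
  [-20, -1, 75, 5, 60],
  [0, 30, 85, 15, 60],
  [30, 60, 85, 25, 60],
  [64, 93, 85, 35, 60],
  [64, 93, 85, 45, 60],
  [64, 93, 85, 55, 60],
  [64, 93, 85, 65, 60],
  [64, 93, 85, 75, 60],
  [64, 93, 85, 85, 60],
  [64, 93, 85, 90, 60],
])

```text
time: 9.18
eef_pos: [0.5758, -0.1576, 0.1089]
orientation: [179.9, 0.0, 93.4]
force: [0.2, -0.4, -0.5]
opening: 0.0602
```

>>> send_rows([
  [0, 0, 0, 0, 60],
  [0, 0, -40, 0, 60],
  [0, 0, -70, 0, 60],
  [0, 0, -85, 0, 60],
  [0, 0, -85, 0, 60],
])

```text
time: 9.8
eef_pos: [0.5755, -0.1573, 0.0222]
orientation: [-179.9, 0.0, 93.2]
force: [-0.1, 0.4, 0.8]
opening: 0.0597
```

>>> send_rows([
  [0.5, -10, 0, 0, 60],
  [1, -17, 0, 0, 60],
  [1.3, -24, 0, 0, 60],
  [1.7, -31, 0, 0, 60],
  [2.1, -38, 0, 0, 60],
  [2.5, -44, 0, 0, 60],
  [2.9, -50, 0, 0, 60],
  [3.2, -55, 0, 0, 60],
  [3.4, -59, 0, 0, 60],
  [3.4, -59, 0, 0, 60],
])

```text
time: 11.05
eef_pos: [0.5791, -0.2168, 0.0222]
orientation: [-180.0, 0.0, 93.2]
force: [-0.2, 0.2, -0.3]
opening: 0.06
```

>>> send_rows([
  [0, -1.5, 0, 0, 60],
  [0.1, -3, 0, 0, 60],
  [0.2, -4, 0, 0, 60],
  [0.2, -4, 0, 0, 60],
])

```text
time: 11.55
eef_pos: [0.5793, -0.2203, 0.0222]
orientation: [-180.0, 0.0, 93.2]
force: [-0.3, 0.7, -0.4]
opening: 0.06
```

>>> send_rows([
  [0, -1, 0, 0, 60],
  [0.1, -2, 0, 0, 60],
  [0.1, -2, 0, 0, 60],
])

```text
time: 11.92
eef_pos: [0.5794, -0.2219, 0.0222]
orientation: [-180.0, -0.0, 93.2]
force: [-1.2, 4.8, 0.6]
opening: 0.0597
```

>>> send_rows([
  [0, -1, 0, 0, 60],
  [0.1, -2, 0, 0, 60],
  [0.1, -2, 0, 0, 60],
])

```text
time: 12.3
eef_pos: [0.5794, -0.2221, 0.0221]
orientation: [-179.9, -0.2, 93.3]
force: [-3.6, 14.1, 6.7]
opening: 0.0602
```

>>> send_rows([
  [-1, 15, 0, 0, 60],
  [-2, 30, 50, 0, 60],
  [-2, 60, 110, 0, 60],
  [-40, 110, 170, 0, 60],
  [-70, 110, 230, 0, 60],
  [-70, 110, 270, 0, 60],
  [-70, 110, 320, 0, 60],
  [-70, 70, 370, 0, 60],
  [-70, 70, 380, 0, 60],
])

```text
time: 13.42
eef_pos: [0.5097, -0.157, 0.4053]
orientation: [179.7, 0.1, 93.0]
force: [-0.6, 0.2, -0.7]
opening: 0.0599
```

Run:
```python
from h import *
s=robot.sense(); print(s['eef_pos'],s['orientation'],s['time'])
p=wshot('w4'); find(p,('carrier_mid',))
cr=cv2.resize(p['frame'][125:270,260:415],None,fx=4,fy=4,interpolation=cv2.INTER_CUBIC); cv2.imwrite('pics/c2.png',cv2.cvtColor(cr,cv2.COLOR_RGB2BGR))
```

```text
[ 0.5096537  -0.15695003  0.40530104] [1.79723946e+02 8.06957229e-02 9.30096888e+01] 13.425
carrier_mid [([0.261, -0.338, 0.011], [192.0, 227.0], 0.82), ([0.578, -0.288, 0.035], [352.0, 217.0], 0.67), ([0.574, -0.533, 0.013], [339.0, 313.0], 0.61)]
```

View pics/c2.png

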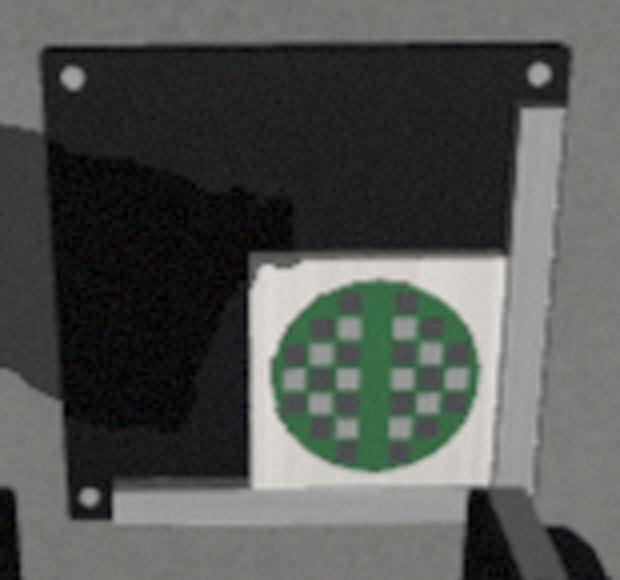

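The carrier looks flush with the right fence. There may be a thin dark line at the far fence, at crop x of about 505–510, so I'll check it numerically.

Run:
```python
from h import *
f=cv2.cvtColor(cv2.imread('pics/w4.png'),cv2.COLOR_BGR2GRAY)
for v in (195,205,215,225,235): print(v,f[v,378:400].tolist())
for u in (335,350,365): print(u,f[238:256,u].tolist())
```

```text
195 [205, 208, 207, 205, 207, 210, 215, 215, 156, 132, 160, 156, 156, 157, 159, 159, 159, 155, 157, 121, 99, 119]
205 [206, 204, 207, 207, 208, 213, 216, 164, 139, 164, 158, 156, 155, 158, 160, 158, 157, 154, 124, 110, 119, 118]
215 [89, 146, 191, 207, 209, 212, 182, 132, 142, 159, 154, 154, 157, 160, 157, 156, 159, 140, 126, 123, 124, 128]
225 [162, 199, 200, 204, 209, 212, 156, 136, 162, 156, 156, 157, 159, 156, 154, 157, 137, 107, 112, 124, 124, 124]
235 [200, 200, 204, 207, 206, 153, 134, 159, 157, 151, 158, 157, 156, 153, 158, 168, 142, 110, 124, 123, 120, 124]
335 [206, 207, 208, 204, 205, 206, 205, 203, 203, 176, 155, 158, 155, 150, 156, 155, 152, 150]
350 [86, 87, 89, 87, 134, 185, 199, 202, 175, 165, 161, 158, 152, 153, 156, 157, 155, 149]
365 [90, 119, 185, 201, 201, 200, 200, 199, 171, 157, 158, 157, 154, 151, 155, 155, 154, 140]
```

The gap is under a pixel, so the carrier is flush. Next is the vent lever, and I'll compute its arc waypoints.

```bash
cat > arc.py <<'E'
import numpy as np,sys
hx,hy,r,d,s,a0,a1,st,x0,y0=map(float,sys.argv[1:])  # s=-1 clockwise
for a in np.arange(a0,a1+s*.1,s*st):
    u=np.array([np.cos(np.radians(a)),np.sin(np.radians(a))]); t=s*np.array([-u[1],u[0]])
    p=np.array([hx,hy])+r*u-d*t; print(a,(p-[x0,y0]).round(1).tolist(),p.round(1))
E
python3 arc.py 539 112.7 44 40 -1 175 175 10 509.7 -157
python3 arc.py 539 112.7 44 16 -1 175 75 10 491.6 76.7
```

```text
175.0 [-18.0, 233.7] [491.7  76.7]
175.0 [2.2, 23.9] [493.8 100.6]
165.0 [0.8, 31.9] [492.4 108.6]
155.0 [0.8, 40.1] [492.4 116.8]
145.0 [2.2, 48.1] [493.8 124.8]
135.0 [5.0, 55.8] [496.6 132.5]
125.0 [9.1, 62.9] [500.7 139.6]
115.0 [14.3, 69.1] [505.9 145.8]
105.0 [20.6, 74.4] [512.2 151.1]
95.0 [27.6, 78.4] [519.2 155.1]
85.0 [35.3, 81.2] [526.9 157.9]
75.0 [43.3, 82.6] [534.9 159.3]
```

>>> send_rows([
  [0, 60, -20, -4, 30],
  [-10, 120, -60, -8, 0],
  [-18, 180, -110, -8, 0],
  [-18, 234, -160, -8, 0],
  [-18, 234, -220, -8, 0],
  [-18, 234, -270, -8, 0],
  [-18, 234, -270, -8, 0],
])

```text
time: 14.4
eef_pos: [0.4885, 0.0801, 0.1285]
orientation: [-179.6, 0.2, 85.3]
force: [0.1, -0.4, -0.1]
opening: 0.0
```

Run:
```python
from h import *
s=robot.sense(); print(s['eef_pos'],s['orientation'],s['opening'],s['time'])
p=wshot('w5')
find(p,('vent_tip','vent_hinge','vacuum_hinge','vacuum_tip'))
```

```text
[0.48854413 0.0801357  0.12854648] [-179.63044859    0.18034777   85.29493828] 3.0123879796283697e-05 14.4
vent_tip [([0.509, 0.115, 0.102], [350.0, 180.0], 0.68)]
vent_hinge [([0.531, 0.118, 0.064], [375.0, 159.0], 0.72)]
vacuum_hinge []
vacuum_tip []
```

View pics/w5.png

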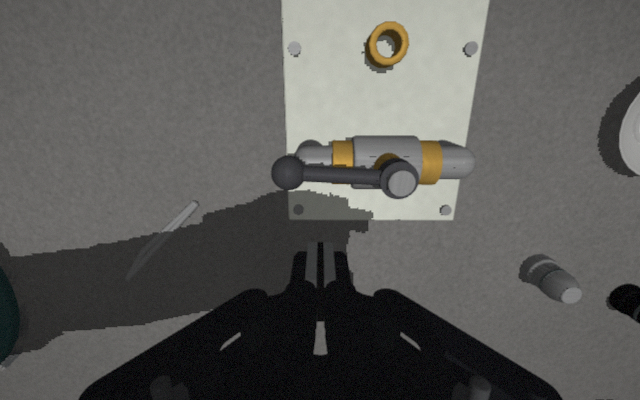

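Close view: the vent nut is at (402,180), the ball at (287,172), and the shut fingers are in front at (321,245).

```bash
python3 - <<'E'
from h import *
p=wshot(); s=robot.sense(); print(s['eef_pos'])
n=ray(p,402,180,.104); b=ray(p,287,172,.092); print(n,b,np.linalg.norm((n-b)[:2]),np.degrees(np.arctan2(*(b-n)[1::-1])))
E
python3 arc.py 539 112.7 44 16 -1 175 75 10 489.6 79.5
```

```text
[0.4925781  0.07979355 0.13411528]
[0.54562468 0.11114152 0.104     ] [0.47441539 0.11911324 0.092     ] 0.07165411561749631 173.61246135855913
175.0 [4.2, 21.1] [493.8 100.6]
165.0 [2.8, 29.1] [492.4 108.6]
155.0 [2.8, 37.3] [492.4 116.8]
145.0 [4.2, 45.3] [493.8 124.8]
135.0 [7.0, 53.0] [496.6 132.5]
125.0 [11.1, 60.1] [500.7 139.6]
115.0 [16.3, 66.3] [505.9 145.8]
105.0 [22.6, 71.6] [512.2 151.1]
95.0 [29.6, 75.6] [519.2 155.1]
85.0 [37.3, 78.4] [526.9 157.9]
75.0 [45.3, 79.8] [534.9 159.3]
```

>>> send_rows([
  [0, 0, -54, 0, 0],
  [0, 0, -54, 0, 0],
  [2.8, 15, -54, 0, 0],
  [2.8, 22, -54, 0, 0],
  [1.4, 30, -54, -10, 0],
  [1.4, 38.4, -54, -20, 0],
  [2.8, 46.4, -54, -30, 0],
  [5.6, 54.1, -54, -40, 0],
  [9.7, 61.2, -54, -50, 0],
  [14.9, 67.4, -54, -60, 0],
  [21.2, 72.7, -54, -70, 0],
  [28.2, 76.7, -54, -80, 0],
])

```text
time: 16.2
eef_pos: [0.5196, 0.1575, 0.0793]
orientation: [-179.9, 0.0, 4.9]
force: [-3.3, -2.6, 0.1]
opening: -0.0002
```

Run:
```python
from h import *
s=robot.sense(); print(s['eef_pos'],s['orientation'],s['force'],s['time'])
p=wshot('w6')
```

```text
[0.51961032 0.15746306 0.07934063] [-1.79934434e+02  1.46365531e-02  4.94283547e+00] [-3.31719927 -2.58312609  0.1128656 ] 16.2
```

View pics/w6.png

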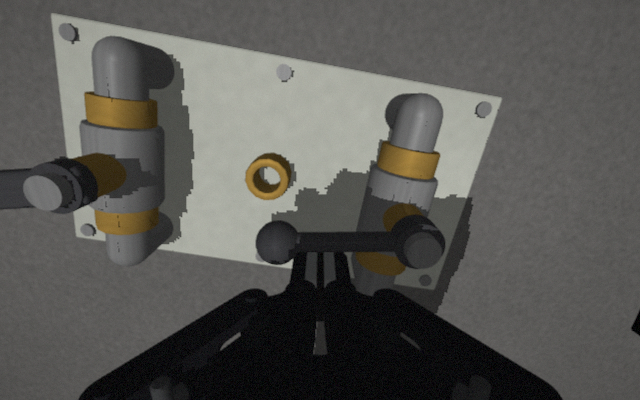

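The lever is following the fingers, with the ball now at (278,242), and it is nearly across the pipe. I'll carry on to the stop.

>>> send_rows([
  [4, 1.5, 0, -5, 0],
  [8, 2.5, 0, -10, 0],
  [10, 2.5, 0, -10, 0],
  [10, 2.5, 0, -10, 0],
])

```text
time: 16.75
eef_pos: [0.5284, 0.1603, 0.0787]
orientation: [-179.9, 0.2, -4.5]
force: [-11.5, 3.3, 6.0]
opening: 0.0001
```

>>> send_rows([
  [1.5, 0, 0, 0, 0],
  [3, 0, 0, 0, 0],
  [3, 0, 0, 0, 0],
])

```text
time: 17.12
eef_pos: [0.529, 0.1604, 0.0783]
orientation: [-179.9, 0.5, -4.5]
force: [-30.0, 2.7, 21.5]
opening: 0.0002
```

The vent is against its stop at 30 N. Next is the vacuum lever.

```bash
python3 arc.py 555 281 75 35 1 99 99 10 529 160.4; python3 arc.py 555 281 75 20 1 99 180 9 578 360.6
```

```text
99.0 [48.8, 200.2] [577.8 360.6]
99.0 [-15.0, -2.4] [563.  358.2]
108.0 [-27.2, -2.1] [550.8 358.5]
117.0 [-39.2, -3.7] [538.8 356.9]
126.0 [-50.9, -7.2] [527.1 353.4]
135.0 [-61.9, -12.4] [516.1 348.2]
144.0 [-71.9, -19.3] [506.1 341.3]
153.0 [-80.7, -27.7] [497.3 332.9]
162.0 [-88.1, -37.4] [489.9 323.2]
171.0 [-93.9, -48.1] [484.1 312.5]
180.0 [-98.0, -59.6] [480. 301.]
```

>>> send_rows([
  [-20, 2, 0, 0, 0],
  [-20, 2, 50, 3, 0],
  [-20, 40, 110, 8, 0],
  [10, 90, 110, 13.5, 0],
  [49, 140, 110, 13.5, 0],
  [49, 200, 110, 13.5, 0],
  [49, 200, 80, 13.5, 0],
  [49, 200, 80, 13.5, 0],
  [49, 200, 80, 13.5, 0],
])

```text
time: 18.25
eef_pos: [0.5823, 0.3584, 0.1599]
orientation: [-180.0, -0.1, 8.7]
force: [0.5, -0.3, 0.4]
opening: -0.0
```

Run:
```python
from h import *
s=robot.sense(); print(s['eef_pos'],s['orientation'],s['force'],s['time'])
p=wshot('w7'); find(p,('vacuum_hinge','vacuum_tip'))
p=shot('top','t7'); cv2.imwrite('pics/t7c.png',cv2.cvtColor(cv2.resize(p['frame'][90:220,150:300],None,fx=4,fy=4,interpolation=cv2.INTER_CUBIC),cv2.COLOR_RGB2BGR))
a=cv2.imread('pics/w7.png'); b=cv2.imread('pics/t7c.png'); cv2.imwrite('pics/m7.png',np.vstack([cv2.resize(a,(440,275)),cv2.resize(b,(440,320))]))
```

```text
[0.58232511 0.35836233 0.15993843] [-1.79970344e+02 -7.34191553e-02  8.74031012e+00] [ 0.46519736 -0.31971645  0.44185418] 18.25
vacuum_hinge [([0.566, 0.287, 0.063], [395.0, 227.0], 0.71)]
vacuum_tip []
```

View pics/m7.png

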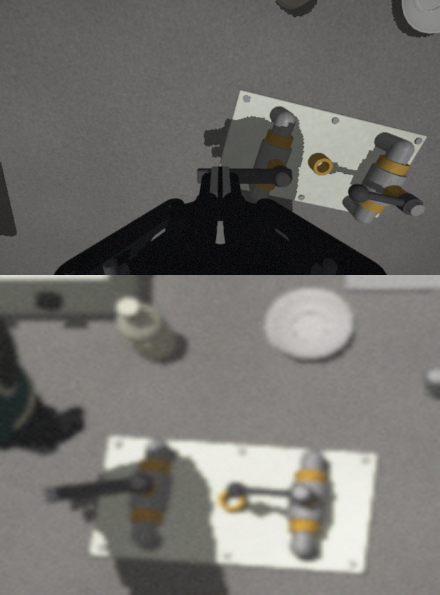

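Run:
```python
from h import *
p=wshot(); s=robot.sense(); print(s['eef_pos'],s['orientation'])
f=p['frame']; cv2.imwrite('pics/w8.png',cv2.cvtColor(f,cv2.COLOR_RGB2BGR))
n=ray(p,412,257,.103); b=ray(p,288,253,.096); print(n,b,np.linalg.norm((n-b)[:2]),np.degrees(np.arctan2(*(b-n)[1::-1])))
print(proj(p,s['eef_pos']))
```

```text
[0.58203472 0.35886417 0.15919311] [-1.79957348e+02 -4.82607197e-02  8.72023735e+00]
[0.55973701 0.28292233 0.103     ] [0.54444788 0.37864776 0.096     ] 0.09693872480381202 99.07455478383925
[319.46268275 256.73260075]
```

>>> send_rows([
  [0, 0, -50, 0, 0],
  [0, 0, -79, 0, 0],
  [0, 0, -79, 0, 0],
  [-16.5, 0, -79, 0, 0],
  [-28.7, 0.5, -79, 9, 0],
  [-40.7, -1, -79, 18, 0],
  [-52.4, -4.6, -79, 27, 0],
  [-63.4, -9.8, -79, 36, 0],
  [-73.4, -16.7, -79, 45, 0],
  [-82.2, -25, -79, 54, 0],
  [-89.6, -34.8, -79, 63, 0],
  [-89.6, -34.8, -79, 63, 0],
])

```text
time: 20.0
eef_pos: [0.493, 0.3241, 0.0812]
orientation: [180.0, -0.1, 71.6]
force: [0.5, -0.1, 0.4]
opening: 0.0002
```

>>> send_rows([
  [-3, -5, 0, 4, 0],
  [-6, -10, 0, 8, 0],
  [-8, -14, 0, 12, 0],
  [-8, -15, 0, 13, 0],
  [-8, -15, 0, 13, 0],
])

```text
time: 20.62
eef_pos: [0.4848, 0.3096, 0.0798]
orientation: [180.0, -0.0, 84.6]
force: [1.0, 1.2, 1.7]
opening: -0.0001
```

>>> send_rows([
  [0, -1.5, 0, 0, 0],
  [0, -3, 0, 0, 0],
  [0, -3, 0, 0, 0],
])

```text
time: 21.0
eef_pos: [0.4841, 0.3064, 0.0793]
orientation: [-180.0, -0.0, 84.7]
force: [-0.1, 4.4, 0.9]
opening: 0.0001
```

>>> send_rows([
  [0, -1.5, 0, 0, 0],
  [0, -3, 0, 0, 0],
  [0, -3, 0, 0, 0],
])

```text
time: 21.38
eef_pos: [0.484, 0.3059, 0.0795]
orientation: [180.0, -0.2, 84.8]
force: [1.0, 17.5, -3.4]
opening: -0.0
```

>>> send_rows([
  [0, -1.5, 0, 0, 0],
  [0, -2.5, 0, 0, 0],
  [0, -2.5, 0, 0, 0],
])

```text
time: 21.75
eef_pos: [0.4839, 0.3056, 0.0797]
orientation: [179.9, -0.3, 84.9]
force: [1.6, 29.6, -8.2]
opening: 0.0
```

The lever is at its stop at 30 N. I'll retreat and check everything.

>>> send_rows([
  [0, 25, 0, 0, 0],
  [0, 30, 50, 0, 0],
  [0, 30, 110, 0, 0],
  [-30, 0, 170, 0, 0],
  [-50, -50, 220, 0, 0],
  [-50, -110, 270, 0, 0],
  [-40, -120, 320, 0, 0],
  [-40, -120, 320, 0, 0],
  [-40, -120, 320, 0, 0],
])

```text
time: 22.88
eef_pos: [0.4446, 0.1802, 0.4002]
orientation: [179.9, -0.1, 84.6]
force: [-0.5, 0.3, -1.8]
opening: -0.0
```

Run:
```python
from h import *
s=robot.sense(); print(s['eef_pos'],s['orientation'],s['force'],s['time'])
p=wshot('w9'); f=p['frame'][0:300,250:500]
q=shot('scene','s9'); g=q['frame'][120:330,190:450]
a=cv2.resize(f,None,fx=2,fy=2,interpolation=cv2.INTER_CUBIC); b=cv2.resize(g,(300,242)); 
b=cv2.copyMakeBorder(b,0,600-242,0,0,cv2.BORDER_CONSTANT); cv2.imwrite('pics/m9.png',cv2.cvtColor(np.hstack([a,b]),cv2.COLOR_RGB2BGR))
```

```text
[0.44463038 0.18018026 0.40023722] [ 1.79931175e+02 -5.96413797e-02  8.46187882e+01] [-0.4529837   0.26597616 -1.81437388] 22.875
```

View pics/m9.png

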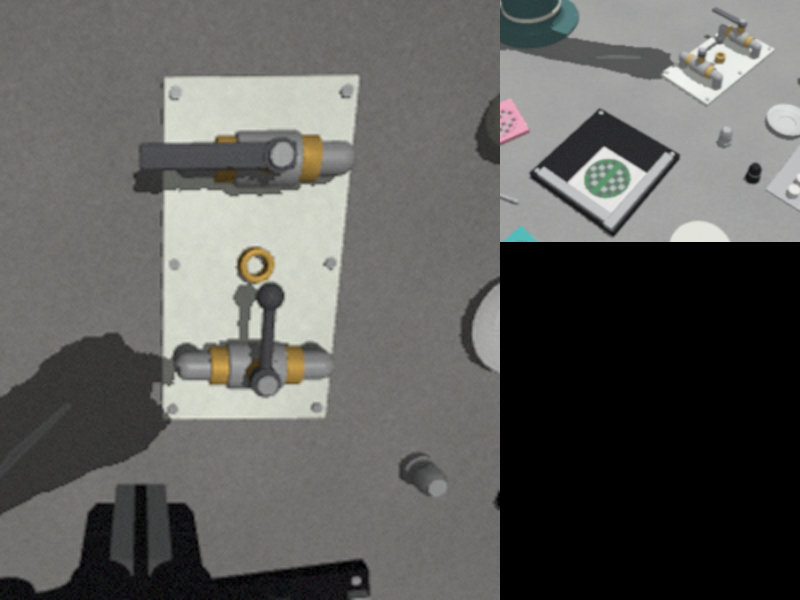

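The vacuum lever lies along the pipe and the vent lever across it. The carrier is in the corner and the objective is standing. I'll hand the job in.

```bash
python3 -c "
from h import *
p=shot('wrist')
print(robot.close_job())"
```

```text
the job is handed in; nothing more can be done
None
```

I finished all three steps in order and handed the job in at about 23 s of the 67 s allowed. The interface gave no verdict.

- **Carrier:** I pushed it with two fingers, first against the far fence (stopped at 11 N) and then against the right fence (14 N). A close picture afterwards showed less than a pixel of gap, under about 1 mm, at both fences.
- **Vent valve:** I swept the lever round to closed until it hit its stop at 30 N. The last picture shows it across the pipe.
- **Vacuum valve:** I then swept the lever round to open until it hit its stop at 30 N. The last picture shows it along the pipe.
- **Objective and arm:** The objective is still standing at its original spot, and the arm finished clear of everything.

No check failed. My position estimates from different pictures disagreed by 2–4 mm, so I relied on contact force for the final positions. I did not measure the final lever angles beyond feeling the stops and looking at the last picture.

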